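# Crate into the charging bay, tag holder held behind the lip

### The job

Push the blue crate of crucibles along the roller track, without lifting it off the rollers, until it is right up against the rubber stop of the bay. Then take the orange tag holder from the wooden stand, slide it upright down behind the yellow lip on the side of the bay until it has pressed the red spring shoe fully home, and finish while still holding it pressed there with the gripper. Leave the crate in the bay, and leave the other tags and everything else on the bench where they are.

Things in the scene. Friction and masses are not known exactly. Their poses are not given: they have to be found in the camera images.
- station: Mint-green fixed roller track, 150 mm wide (its x), y from -280 to +148 mm. Origin on the bench under the middle of the bay's entrance; z up; the track runs along its y, open at -y, bay at the +y end. 13 free rollers (axes along x, 31 mm apart), tops at z = 40 mm. Side rails: inner faces x = +-58 mm, tops z = 53 mm. Tag channel outside the bay's +x side (see slot_mouth).
- bay_center (a point): Where the crate's centre lies when it is against the stop: station x = 0, y = 60, z = 65 mm; station axes. The bay (station y 0 to 142 mm) has cheeks up to z = 85 mm at the rails; its black rubber end stop has its face at station y = 130 mm, top at z = 72 mm.
- slot_mouth (a point): Centre of the tag channel's mouth, at station x = 76.5, y = 60, z = 95 mm; station axes. The channel goes straight down: 9 mm wide along x between a steel shelf edge and the yellow lip (lip top z = 85 mm; above it both sides flare to about 24 mm apart at z = 96 mm), 56 mm long along y between end walls (tops z = 85 mm). The red shoe is at its bottom, top at z = 47 mm.
- shoe (a joint): Red sprung shoe at the bottom of the tag channel, slides straight down: 0 = up (top at station z 47 mm), 0.012 m = fully home at a hard stop (z 35 mm). Pushes back about 2 N at first, rising evenly to about 5.6 N at 12 mm; it springs back when let go. A red nub shows below the lip.
- crate_center (a point): Blue open crate, 110 (x) x 140 (y) x 50 mm high, about 0.6 kg, with three clay crucibles fixed inside, 2 mm above the rim. Point at its centre, half-way up (25 mm above the rollers); axes as the station's: its 140 mm length lies along the track. 3 mm play to each rail.
- orange_tag_center (a point): Orange tag holder, upright, 114 mm tall, 80 g. Blade 50 mm wide (its y), 5 mm thick (its x), up to 70 mm; its lowest 8 mm are 38 mm wide; white card. Above, a grip block 36 (y) x 12 (x) x 44 mm tall. Point at its centre, 57 mm above the foot, 35 mm below the grip block's middle. Front and back alike. In any of the stand's three slots; lifts straight out (32 mm deep).
- grey_tag_center (a point): Grey tag holder, same shape as the orange one, in the same stand; leave it. Point at its centre, 57 mm above its foot.
- blue_tag_center (a point): Blue tag holder, same shape, in the same stand; leave it. Point at its centre, 57 mm above its foot.
- stand: Fixed wooden tag stand, 220 mm long (its y), 60 mm wide (its x) at the base, 40 mm tall, upper part 31 mm wide. Three slots 70 mm apart along its y; tag width lies along y, feet stand 8 mm above the bench. Origin at the centre of its underside.
- tall_crucible: Clay crucible, 100 mm tall, 84 mm across the rim; origin at the centre of its underside. Leave it.
- dark_crucible: Darker clay crucible, 80 mm tall, 67 mm across; origin at the centre of its underside. Leave it.
- firebrick: Loose tan firebrick 114 (x) x 230 (y) x 64 mm; origin at the centre of its underside. Leave it.
- ingot_mould: Black iron ingot mould, 70 x 160 x 40 mm with a lug; origin at the centre of its underside. Leave it.
- tongs: Crucible tongs lying along y, about 320 mm long, 12 mm thick; origin on the bench at the middle, 20 mm from the pivot. Leave them.
- viewing_glass: Dark viewing glass in a black 90 x 110 x 10 mm frame with a 110 mm wooden handle, lying flat; origin under the frame's centre. Leave it.

How it is judged:
By the outcome, as a careful person would: the job done as asked, in the order asked, and still so for the second after the job is handed in, while the arm keeps its last pose, push and grip.
It also fails if it takes over 72 s, if anything falls off the work surface, if the arm or the gripper's body presses on something with over 40 N, if the wrist force passes 120 N, or if a joint passes its speed limit or range.

### The arm

A 7-joint arm with a two-finger parallel gripper is mounted at the origin on the work surface. World frame = base frame: x ahead of the robot, y to its left, z up, the work surface at z = 0. Lengths are in m, angles in degrees, forces in N, time in s.
With the tool pointing down it reaches from about 0.35 to 0.9 m from the base axis. Payload 8.1 kg.
Tool frame: the origin (TCP) lies where the fingers leave the gripper's body, on its centre line; the fingertips stand 66 mm ahead of it and the grasp point (between the pads) lies 47 mm ahead of it (env.grasp_offset is the distance from the TCP to the grasp point, in m); z points along the fingers, y is the direction in which the jaws open and shut (so a half turn about z gives the same grasp; the last joint's range is limited). The gripper opens to 92 mm and grips with 3 to 60 N. Pads are 19 mm wide; open, the fingers measure 130 mm over their backs; the gripper's body (75 mm by 190 mm) begins 47 mm behind the grasp point.
Start: joints at [68.491, 24.895, 1.432, 90.138, -0.665, 64.973, -4.303], TCP at [0.168, -0.602, 0.292] pointing down, gripper open.
Joint ranges: [-149.89, 149.89], [-25.12, 119.58], [-72.63, 75.52], [4.76, 147.25], [-75.54, 255.54], [6.69, 114.76], [-157.13, 157.13]. Speed limits (degrees/s): [127.2, 127.2, 172.46, 172.46, 180, 180, 180].

### API

Orientations are given as [roll, pitch, yaw] about the fixed x, y, z axes, in that order (R = Rz(yaw) Ry(pitch) Rx(roll)).
In Python, from bench import sensors, optics, job, env gives the robot as it stands. The module is installed in compiled form; this text tells all that it offers.
- The arm moves only by the shell command python3 -m pendant 'ROWS' [OPENING] [FORCE]. ROWS is JSON, a list of rows, each an object with "travel": the shift along the tool's x, y, z in mm, a list of three; "spin": the turn about the tool's z in degrees. In form: [{"travel": [dx, dy, dz], "spin": spin}, ...]. A call has 1 to 8 rows; each row shifts and turns the commanded pose from where the row before left it, along the tool's axes as they then stand; what a row does not reach is not made up. A row lasts 1/10 s, in which the tool goes at most 50 mm and 8.59 degrees, less where a joint would pass 70% of its speed; a pose out of reach is approached as far as the arm can. A call with a gripper value outside its range is refused whole. OPENING is the opening, from 0 (shut) to 1 (fully open), set as the call begins (- or left out, the last holds). The fingers move at their own pace and stop on an object; FORCE is the grip in N (left out, the last holds). Time passes only in rows, so rows that do not move let the fingers close. It gives the time, the measured TCP pose, the force and the opening at its end, in the units of the state.
- sensors.read_state(): the state, without advancing time (a new reading comes with each control period).
- optics.get_image(name): name is "scene" or "top" or "wrist"; returns a dict with "img" (400x640x3 uint8, blue, green, red), "fx", "fy", "cx", "cy" (pixels), "position" and "orientation" of the camera in the world. Camera axes: x right, y up, looking along -z (the intrinsics and any distortion apply to the point x, -y, -z); pixel columns grow to the right and rows downward; lengths in m; the calibration is good to about 2 mm. A picture is of the moment at which its call begins. There is no depth.
- job.close_job(): hands the job in, once; it reports no verdict.
Trained networks look in the newest picture that a camera, given by its name, has taken for a name from the list of things; names that differ only in an ending like _2 or _b are one class to them, and where a whole thing is asked for, a point or a joint stands for the part that bears it (a point fixed in the world has none). Each returns a list of dicts, best first, with "conf" (0 to 1); they miss things now and then, are a little off and sometimes report something else, mostly with a low value. They report only what shows in the picture. A call takes as long as a camera call.
- optics.search_frame(camera, label): "bbox" ([left, top, right, bottom] in pixels, round what is visible of it).
- optics.trace(camera, label): "mask" (400x640 bool, what is visible of it) and "bbox" ([left, top, right, bottom] in pixels, round what is visible of it).
The state is a dict: "clock": time; "joint_pos": joint angles; "qd": joint speeds; "tau": joint torques, N m; "tool_pos": TCP position; "orientation": TCP orientation; "force": force on the tool from outside, world axes, zero at the start; "wrist_torque": the same for the moment, N m; "opening": opening from 0.0 (shut) to 1.0 (fully open).
Only numpy, scipy, OpenCV 4.12 (cv2) and the standard library are available. Lean on these libraries where they do the work, as an engineer would, in place of code of your own. Each camera call takes 0.05 s, during which the arm holds its last target. There are 200 camera calls.

## Working session

There is one attempt and no reset: what is moved stays moved. The work goes in short steps, Python scripts to look and compute and a shell command to move; the robot and the scene stay as the last step left them, time stands still between calls to the robot, and variables do not carry over. Pictures are saved under pics/ and viewed, about 8 in all and at most 12, crops included, and the job is handed in when it is done.

```bash
mkdir -p pics
python3 - <<'E'
from bench import sensors, optics, env
import cv2
s=sensors.read_state();print({k:s[k] for k in('clock','tool_pos','orientation','force','opening')}, env.grasp_offset)
for n in('scene','top'):
    d=optics.get_image(n);cv2.imwrite(f'pics/{n}0.png',d['img'])
    print(n,{k:d[k] for k in d if k!='img'})
    for l in('station','crate_center','orange_tag_center','grey_tag_center','blue_tag_center','stand','shoe'):
        print(l,[(r['bbox'],round(r['conf'],2)) for r in optics.search_frame(n,l)[:2]])
E
```

```text
{'clock': 0.0, 'tool_pos': array([ 0.16824758, -0.60150749,  0.29144631]), 'orientation': array([-1.79909470e+02,  6.99479644e-03,  1.56261614e+01]), 'force': array([-0.28968692,  0.17557991, -0.27666138]), 'opening': 1.0019591489251836} 0.0467
scene {'fx': 510.24386178941137, 'fy': 510.24386178941137, 'cx': 320.0121011204975, 'cy': 200.87803719947996, 'position': array([0.96044105, 0.79461257, 1.03024468]), 'orientation': array([ 42.33215216,   0.57045426, 151.72079835])}
station [([223.5, 131.7, 352.1, 254.7], 0.78)]
crate_center [([244.3, 139.5, 306.1, 200.6], 0.89), ([389.5, 177.9, 450.0, 242.2], 0.19)]
orange_tag_center [([421.9, 259.9, 448.1, 288.4], 0.77)]
grey_tag_center [([399.2, 272.1, 418.6, 303.9], 0.77)]
blue_tag_center [([368.0, 290.3, 392.4, 317.6], 0.75), ([222.8, 131.7, 352.2, 255.2], 0.37)]
stand [([356.6, 274.2, 448.4, 340.5], 0.82)]
shoe [([276.6, 222.5, 284.0, 230.2], 0.44)]
top {'fx': 429.4429101855569, 'fy': 429.4429101855569, 'cx': 318.3725215155749, 'cy': 195.35569267172176, 'position': array([0.37513769, 0.08019967, 1.31273953]), 'orientation': array([  9.27958488,  -0.97090785, -88.48727147])}
station [([304.9, 163.5, 447.7, 224.8], 0.97)]
crate_center [([365.7, 165.6, 419.5, 207.7], 0.93)]
orange_tag_center [([212.0, 227.9, 224.8, 244.6], 0.53)]
grey_tag_center [([216.2, 206.4, 223.0, 225.5], 0.42)]
blue_tag_center [([215.9, 177.2, 226.7, 201.9], 0.6)]
stand [([213.9, 175.4, 235.6, 251.8], 0.61)]
shoe [([183.4, 137.3, 254.1, 168.6], 0.55)]
```

Run:
```python
import cv2
a=cv2.imread('pics/top0.png')[110:280,160:480];cv2.imwrite('pics/a.png',cv2.resize(a,None,fx=2.5,fy=2.5,interpolation=cv2.INTER_CUBIC))
a=cv2.imread('pics/scene0.png')[110:350,190:490];cv2.imwrite('pics/b.png',cv2.resize(a,None,fx=2.5,fy=2.5,interpolation=cv2.INTER_CUBIC))
```

```text
(no output)
```

View pics/a.png

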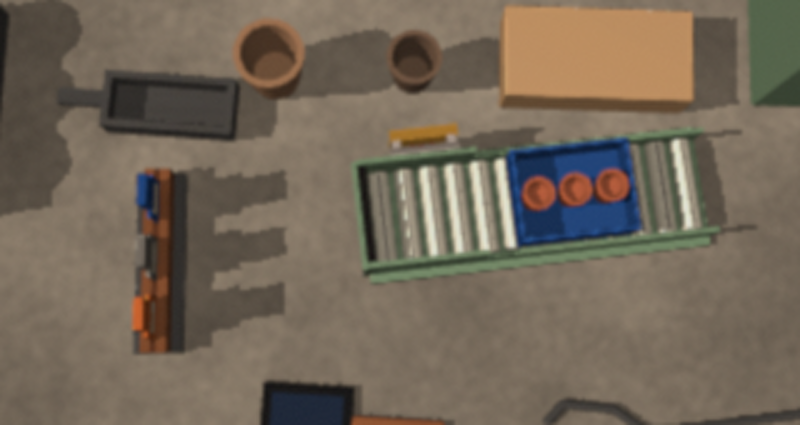

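View pics/b.png

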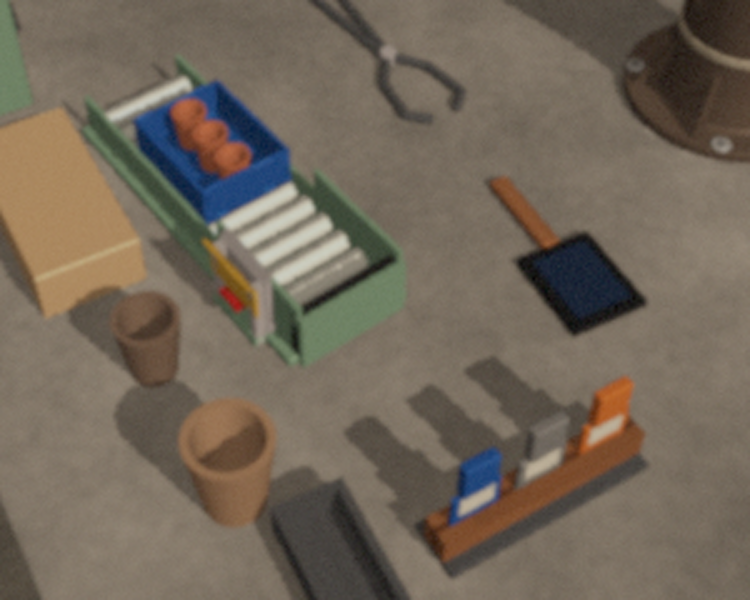

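The top view shows the bay at left (+y world), with the yellow lip on the far (+x) side at crop (425,133) and the crate at about (575,192). The orange tag is at (145,315), in the stand slot nearest the robot. I'll take rough positions from the corners.

```bash
cat > h.py <<'E'
import numpy as np, cv2
from scipy.spatial.transform import Rotation as R
from scipy.optimize import least_squares
def rot(d): return R.from_euler('xyz',d['orientation'],degrees=True).as_matrix()
def ray(d,u,v,z):
    r=rot(d)@np.array([(u-d['cx'])/d['fx'],-(v-d['cy'])/d['fy'],-1]); p=np.array(d['position'])
    return p+r*(z-p[2])/r[2]
def proj(d,P):
    c=(np.asarray(P)-d['position'])@rot(d)
    return np.c_[d['cx']+d['fx']*c[:,0]/-c[:,2], d['cy']-d['fy']*c[:,1]/-c[:,2]]
def fit(obs,x0):
    """obs: list of (cam, local point, pixel); pose (x,y,yaw_deg) at z=0"""
    def w(x,p): c,s=np.cos(np.radians(x[2])),np.sin(np.radians(x[2])); return np.array([x[0]+c*p[0]-s*p[1],x[1]+s*p[0]+c*p[1],p[2]])
    f=lambda x:np.concatenate([proj(d,[w(x,p)])[0]-q for d,p,q in obs])
    r=least_squares(f,x0,x_scale=[.01,.01,1],loss='soft_l1'); return r.x,f(r.x).reshape(-1,2)
E
python3 - <<'E'
from h import *
from bench import optics
T=optics.get_image('top');S=optics.get_image('scene')
a=lambda u,v:np.array([(u+.5)/2.5-.5+160,(v+.5)/2.5-.5+110])
b=lambda u,v:np.array([(u+.5)/2.5-.5+190,(v+.5)/2.5-.5+110])
cr=[(T,(.055,.07,.09),a(509,150)),(T,(.055,-.07,.09),a(632,140)),(T,(-.055,-.07,.09),a(640,235)),(T,(-.055,.07,.09),a(518,245)),
 (S,(.055,.07,.09),b(208,185)),(S,(-.055,.07,.09),b(289,152)),(S,(-.055,-.07,.09),b(215,84)),(S,(.055,-.07,.09),b(137,122))]
x,e=fit(cr,[.4,-.1,5]);print('crate',x.round(4),e.round(1).tolist())
st=[(T,(.058,.13,.072),a(371,166)),(T,(-.058,.13,.072),a(381,264)),(S,(.058,.13,.072),b(303,303)),(S,(-.058,.13,.072),b(394,260)),(T,(.086,.088,.09),a(391,135)),(T,(.086,.032,.09),a(458,128))]
x,e=fit(st,[.4,0,5]);print('station',x.round(4),e.round(1).tolist())
for n,(qa,qb) in dict(orange=((145,308),(620,385)),blue=((145,188),(487,455)),grey=((146,250),(550,422))).items():
    print(n,ray(T,*a(*qa),.115).round(3),ray(S,*b(*qb),.122).round(3))
for n in('orange','blue','grey'):
  for c,d in(('top',T),('scene',S)):
    r=optics.search_frame(c,n+'_tag_center')[0]['bbox'];print(n,c,ray(d,(r[0]+r[2])/2,(r[1]+r[3])/2,.09).round(3))
E
```

```text
crate [ 0.6071 -0.1405  7.1239] [[-0.0, 0.7], [-1.8, 0.3], [-0.0, -0.7], [0.7, -0.1], [-2.5, 4.4], [0.7, -0.1], [1.9, -1.3], [-1.3, -0.7]]
station [ 0.5938 -0.0381  7.8664] [[-0.8, 0.5], [-0.5, 0.2], [-4.3, 2.4], [-2.6, -2.1], [4.4, 0.8], [-3.3, 1.6]]
orange [0.458 0.342 0.115] [0.441 0.346 0.122]
blue [0.593 0.35  0.115] [0.58  0.35  0.122]
grey [0.522 0.345 0.115] [0.516 0.348 0.122]
orange top [0.447 0.343 0.09 ]
orange scene [0.447 0.353 0.09 ]
blue top [0.578 0.349 0.09 ]
blue scene [0.59  0.359 0.09 ]
grey top [0.759 0.222 0.09 ]
grey scene [0.516 0.356 0.09 ]
```

```bash
python3 -m pendant '[{"travel":[30,-12,0],"spin":0},{"travel":[42,-15,0],"spin":0},{"travel":[42,-15,0],"spin":0},{"travel":[42,-15,0],"spin":0},{"travel":[42,-15,0],"spin":0},{"travel":[42,-15,0],"spin":0},{"travel":[42,-15,0],"spin":0},{"travel":[42,-15,0],"spin":0}]' 0 10; python3 -m pendant '[{"travel":[42,-15,0],"spin":0},{"travel":[42,-15,0],"spin":0},{"travel":[42,-15,0],"spin":0},{"travel":[30,-12,0],"spin":-4},{"travel":[0,0,0],"spin":-8},{"travel":[0,0,0],"spin":-8},{"travel":[0,0,0],"spin":-8},{"travel":[0,0,0],"spin":-8}]'; python3 -m pendant '[{"travel":[0,0,0],"spin":-8},{"travel":[0,0,0],"spin":-8},{"travel":[0,0,0],"spin":-8},{"travel":[0,0,0],"spin":-8},{"travel":[0,0,0],"spin":-8},{"travel":[0,0,0],"spin":-6},{"travel":[0,0,0],"spin":0}]'
python3 - <<'E'
from h import *
from bench import optics
d=optics.get_image('wrist');print({k:d[k] for k in d if k!='img'});cv2.imwrite('pics/w1.png',d['img'])
for l in('station','crate_center'): print(l,[(r['bbox'],round(r['conf'],2)) for r in optics.search_frame('wrist',l)[:2]])
E
```

```text
clock: 2.0
tool_pos: [0.4502, -0.4008, 0.2924]
orientation: [180.0, -0.0, 15.6]
force: [0.6, -0.9, -0.1]
opening: 0.351
clock: 2.8
tool_pos: [0.5838, -0.305, 0.2921]
orientation: [-180.0, 0.0, 52.0]
force: [-0.6, -0.3, -0.7]
opening: 0.006
clock: 3.5
tool_pos: [0.5836, -0.3053, 0.2921]
orientation: [-180.0, -0.0, 97.7]
force: [1.3, 0.5, -1.1]
opening: 0.005
{'fx': 345.9889982142396, 'fy': 345.9889982142396, 'cx': 320.42848422559786, 'cy': 197.87729151082064, 'position': array([ 0.57321875, -0.23958244,  0.38461138]), 'orientation': array([-14.43589564,  -0.06836957,   7.66148168])}
station [([296.7, 0.0, 445.6, 193.6], 0.82)]
crate_center [([307.2, 1.7, 452.1, 87.8], 0.93)]
```

View pics/w1.png

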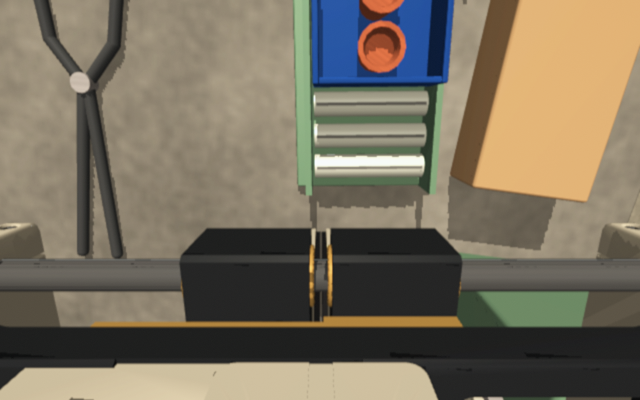

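The wrist view shows the crate's rear rim from (312,84) to (447,83). The track's open end is at row ~190, with its inner rails at columns ~311 and ~430. There are about 95 px of free rollers behind the crate.

Run:
```python
from h import *
from bench import optics,sensors
d=optics.get_image('wrist')
for n,u,v,z in(('crL',312,84,.09),('crR',447,83,.09),('railL',311,192,.053),('railR',430,191,.053),('railLfar',311,90,.053)): print(n,ray(d,u,v,z).round(4))
L,Rr=ray(d,312,84,.09),ray(d,447,83,.09); m=(L+Rr)/2
print('yaw',np.degrees(np.arctan2(*(Rr-L)[[1,0]])),np.linalg.norm(Rr-L),m)
s=sensors.read_state();p=s['tool_pos'];y=np.radians(s['orientation'][2])
for nm,g in(('rear mid',m),):
  e=g-p; print(nm,'tool x,y mm',1e3*(e[0]*np.cos(y)+e[1]*np.sin(y)),1e3*(e[0]*np.sin(y)-e[1]*np.cos(y)))
```

```text
crL [ 0.5647 -0.2209  0.09  ]
crR [ 0.6731 -0.206   0.09  ]
railL [ 0.575  -0.3193  0.053 ]
railR [ 0.6912 -0.3032  0.053 ]
railLfar [ 0.5633 -0.2239  0.053 ]
yaw 7.8157864419393475 0.10943781068085565 [ 0.61890088 -0.21347759  0.09      ]
rear mid tool x,y mm 86.24152674653517 46.76804479601497
```

```bash
python3 -m pendant '[{"travel":[23,23,10],"spin":0},{"travel":[23,24,20],"spin":0},{"travel":[0,0,35],"spin":0},{"travel":[0,0,35],"spin":0},{"travel":[0,0,30],"spin":0},{"travel":[0,0,25],"spin":0},{"travel":[0,0,15],"spin":0},{"travel":[0,0,0],"spin":0}]'
python3 -m pendant '[{"travel":[10,0,0],"spin":0},{"travel":[7,0,0],"spin":0},{"travel":[5,0,0],"spin":0},{"travel":[5,0,0],"spin":0},{"travel":[5,0,0],"spin":0},{"travel":[5,0,0],"spin":0},{"travel":[5,0,0],"spin":0},{"travel":[5,0,0],"spin":0}]'
```

```text
clock: 4.5
tool_pos: [0.6231, -0.2529, 0.1201]
orientation: [-179.8, -0.1, 97.6]
force: [-0.6, 0.4, 0.6]
opening: 0.006
clock: 5.3
tool_pos: [0.618, -0.2065, 0.1224]
orientation: [180.0, 0.0, 97.6]
force: [0.1, -0.9, 1.1]
opening: 0.006
```

```bash
python3 -m pendant '[{"travel":[6,0,0],"spin":0},{"travel":[7,0,0],"spin":0},{"travel":[8,0,0],"spin":0},{"travel":[8,0,0],"spin":0},{"travel":[8,0,0],"spin":0},{"travel":[8,0,0],"spin":0},{"travel":[8,0,0],"spin":0},{"travel":[8,0,0],"spin":0}]'
python3 -m pendant '[{"travel":[8,0,0],"spin":0},{"travel":[7,0,0],"spin":0},{"travel":[7,0,0],"spin":0},{"travel":[6,0,0],"spin":0},{"travel":[6,0,0],"spin":0},{"travel":[6,0,0],"spin":0},{"travel":[5,0,0],"spin":0},{"travel":[5,0,0],"spin":0}]'
python3 - <<'E'
from h import *
from bench import optics
d=optics.get_image('wrist');cv2.imwrite('pics/w2.png',d['img'])
E
```

```text
clock: 6.1
tool_pos: [0.6095, -0.1455, 0.122]
orientation: [-180.0, -0.0, 97.6]
force: [-0.8, -2.3, -1.9]
opening: 0.006
clock: 6.9
tool_pos: [0.6033, -0.0963, 0.1222]
orientation: [180.0, 0.0, 97.6]
force: [-1.7, -3.0, -0.6]
opening: 0.004
```

View pics/w2.png

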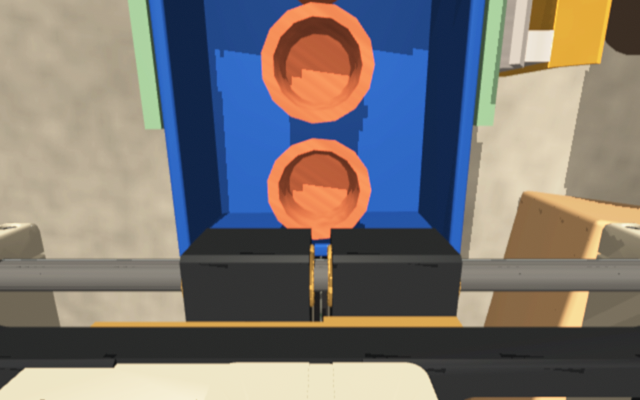

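The crate is entering the bay straight and centred, with the cheek ends visible at (150,128) and (485,125). I expect about 40 mm more, so I'll go slower and watch the force.

```bash
python3 -m pendant '[{"travel":[5,0,0],"spin":0},{"travel":[5,0,0],"spin":0},{"travel":[4,0,0],"spin":0},{"travel":[4,0,0],"spin":0},{"travel":[4,0,0],"spin":0},{"travel":[3,0,0],"spin":0},{"travel":[3,0,0],"spin":0},{"travel":[3,0,0],"spin":0}]'
python3 -m pendant '[{"travel":[2,0,0],"spin":0},{"travel":[2,0,0],"spin":0},{"travel":[2,0,0],"spin":0},{"travel":[1,0,0],"spin":0}]'
python3 -m pendant '[{"travel":[1,0,0],"spin":0},{"travel":[1,0,0],"spin":0},{"travel":[1,0,0],"spin":0}]'
```

```text
clock: 7.75
tool_pos: [0.5992, -0.0658, 0.1223]
orientation: [180.0, 0.0, 97.6]
force: [-0.2, -1.0, 1.3]
opening: 0.003
clock: 8.15
tool_pos: [0.5982, -0.0587, 0.1222]
orientation: [-180.0, -0.0, 97.6]
force: [0.2, -2.0, 0.5]
opening: 0.003
clock: 8.45
tool_pos: [0.598, -0.0572, 0.1222]
orientation: [-180.0, 0.1, 97.6]
force: [1.2, -8.1, 0.3]
opening: 0.008
```

```bash
python3 -m pendant '[{"travel":[1,0,0],"spin":0},{"travel":[0.5,0,0],"spin":0},{"travel":[0,0,0],"spin":0}]'
python3 -m pendant '[{"travel":[-1,0,0],"spin":0},{"travel":[-1,0,0],"spin":0},{"travel":[-1.5,0,0],"spin":0},{"travel":[-2,0,0],"spin":0},{"travel":[-4,0,0],"spin":0},{"travel":[-8,0,0],"spin":0},{"travel":[-12,0,0],"spin":0},{"travel":[-12,0,-10],"spin":0}]'
python3 -m pendant '[{"travel":[0,0,-30],"spin":0},{"travel":[0,0,-45],"spin":0},{"travel":[0,0,-45],"spin":0},{"travel":[0,0,-30],"spin":0},{"travel":[0,0,0],"spin":0}]' 1
python3 - <<'E'
from h import *
from bench import optics
d=optics.get_image('wrist');cv2.imwrite('pics/w3.png',d['img']);print(d['position'],d['orientation'])
E
```

```text
clock: 8.75
tool_pos: [0.5979, -0.0572, 0.1223]
orientation: [180.0, 0.2, 97.5]
force: [1.2, -9.7, 1.5]
opening: 0.003
clock: 9.55
tool_pos: [0.6025, -0.097, 0.1314]
orientation: [-179.9, -0.0, 97.6]
force: [-0.0, -0.8, -0.3]
opening: 0.001
clock: 10.05
tool_pos: [0.6053, -0.0966, 0.2882]
orientation: [179.5, 0.1, 97.6]
force: [0.6, 0.5, 0.5]
opening: 0.387
[ 0.59418412 -0.03072809  0.38051882] [-14.57223556  -0.56631705   7.52244109]
```

View pics/w3.png

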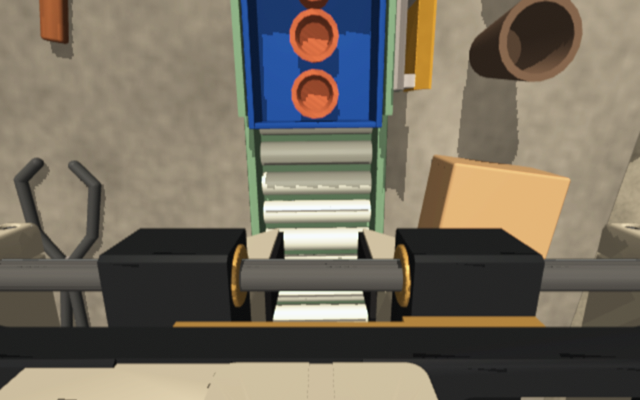

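The crate's rear rim is at row 125, still inside the bay after the fingers left. I'll move over the bay for a closer look at the stop and the channel.

```bash
python3 -m pendant '[{"travel":[23,13,0],"spin":0},{"travel":[25,14,0],"spin":0},{"travel":[22,13,0],"spin":0},{"travel":[0,0,0],"spin":0},{"travel":[0,0,0],"spin":0}]'
python3 - <<'E'
from h import *
from bench import optics
d=optics.get_image('wrist');cv2.imwrite('pics/w4.png',d['img'][:260]);print(d['position'],d['orientation'])
import pickle;pickle.dump({k:d[k] for k in d if k!='img'},open('w4.pkl','wb'))
E
```

```text
clock: 10.6
tool_pos: [0.6331, -0.0212, 0.2811]
orientation: [-179.9, -0.0, 97.7]
force: [-0.8, -0.4, -0.1]
opening: 0.869
[0.6229105  0.04458293 0.37363068] [-14.44579028   0.04024143   7.63611931]
```

View pics/w4.png

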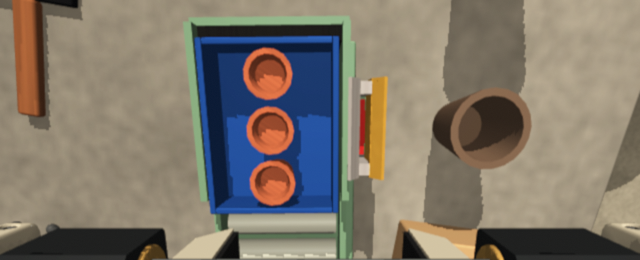

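Run:
```python
from h import *
import pickle
d=pickle.load(open('w4.pkl','rb'));im=cv2.imread('pics/w4.png')
L,Rr=ray(d,203,38,.09),ray(d,340,37,.09);l,r=ray(d,214,212,.09),ray(d,337,212,.09)
print(L,Rr,l,r,(L+Rr+l+r)/4,np.degrees(np.arctan2((Rr-L)[1],(Rr-L)[0])))
ox,oy,k=325,55,5
c=cv2.resize(im[oy:oy+140,ox:ox+90],None,fx=k,fy=k,interpolation=cv2.INTER_CUBIC)
yw=np.radians(7.8);O=np.array([.5945,-.036,0]);M=R.from_euler('z',yw).as_matrix()
def dr(pts,col):
    q=proj(d,[O+M@np.array(p) for p in pts]);print(q.round(1).tolist())
    cv2.polylines(c,[np.int32(((q-[ox,oy])+.5)*k)],True,col,1)
dr([(.072,.032,.085),(.081,.032,.085),(.081,.088,.085),(.072,.088,.085)],(0,255,0))
dr([(.0645,.032,.096),(.0885,.032,.096),(.0885,.088,.096),(.0645,.088,.096)],(255,0,255))
dr([(.072,.032,.047),(.081,.032,.047),(.081,.088,.047),(.072,.088,.047)],(255,255,0))
cv2.imwrite('pics/w4c.png',np.hstack([c,cv2.resize(im[oy:oy+140,ox:ox+70],None,fx=k-1,fy=k,interpolation=cv2.INTER_CUBIC)]))
```

```text
[0.52776051 0.08412862 0.09      ] [0.63039766 0.09857962 0.09      ] [ 0.54381715 -0.05234848  0.09      ] [ 0.64813083 -0.03834063  0.09      ] [0.58752654 0.02300478 0.09      ] 8.01438669876207
[[360.0, 162.7], [370.8, 162.7], [373.1, 93.1], [361.8, 93.1]]
[[352.3, 164.8], [381.9, 164.7], [385.0, 92.4], [353.7, 92.5]]
[[355.6, 156.7], [365.1, 156.6], [366.9, 94.9], [357.0, 94.9]]
```

View pics/w4c.png

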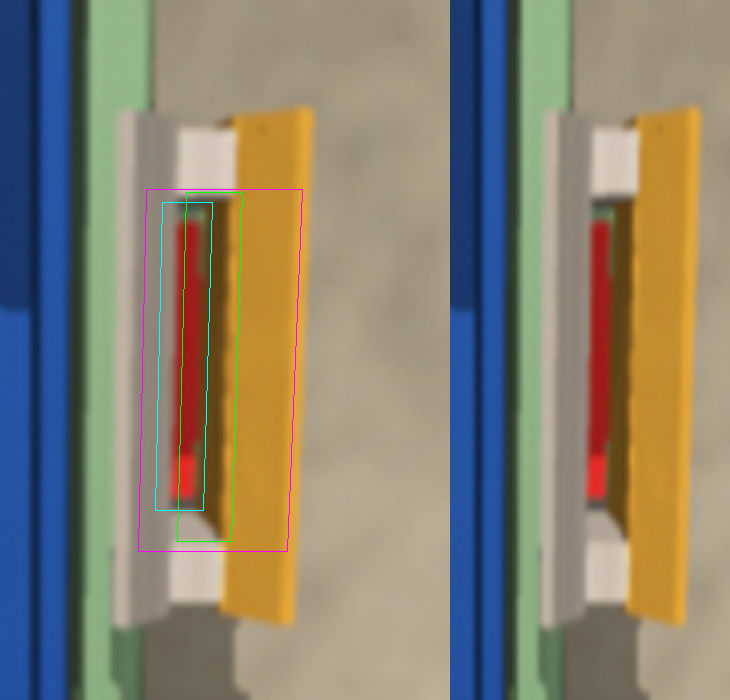

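The overlay agrees closely: the channel is about 1.2 mm toward −x from my prediction, and y matches. The slot mouth is at about (0.661, 0.034), with yaw about 7.6°. Next is the tag stand.

```bash
python3 -m pendant '[{"travel":[35,-3,0],"spin":0},{"travel":[48,-3,0],"spin":0},{"travel":[48,-3,0],"spin":0},{"travel":[48,-3,0],"spin":0},{"travel":[48,-3,0],"spin":0},{"travel":[48,-3,0],"spin":0},{"travel":[48,-3,0],"spin":0},{"travel":[48,-2,0],"spin":0}]'; python3 -m pendant '[{"travel":[0,0,0],"spin":-8},{"travel":[0,0,0],"spin":-8},{"travel":[0,0,0],"spin":-8},{"travel":[0,0,0],"spin":-8},{"travel":[0,0,0],"spin":-8},{"travel":[0,0,0],"spin":-8},{"travel":[0,0,0],"spin":-8},{"travel":[0,0,0],"spin":-8}]';python3 -m pendant '[{"travel":[0,0,0],"spin":-8},{"travel":[0,0,0],"spin":-8},{"travel":[0,0,0],"spin":-5},{"travel":[0,0,0],"spin":0},{"travel":[0,0,0],"spin":0}]'
python3 - <<'E'
from h import *
from bench import optics
d=optics.get_image('wrist');cv2.imwrite('pics/w5.png',d['img']);print(d['position'],d['orientation'])
import pickle;pickle.dump({k:d[k] for k in d if k!='img'},open('w5.pkl','wb'))
for n in('orange','grey'):
    for r in optics.search_frame('wrist',n+'_tag_center')[:1]: print(n,r)
E
```

```text
clock: 11.45
tool_pos: [0.5617, 0.3434, 0.2819]
orientation: [-180.0, 0.1, 97.5]
force: [0.8, 1.1, 0.1]
opening: 1.0
clock: 12.25
tool_pos: [0.5624, 0.3416, 0.2817]
orientation: [-179.9, 0.0, 161.8]
force: [-0.1, 0.0, -0.5]
opening: 1.0
clock: 12.75
tool_pos: [0.562, 0.3424, 0.2818]
orientation: [-180.0, -0.0, -177.6]
force: [0.6, -0.6, 0.5]
opening: 0.999
[0.49367634 0.3390593  0.374328  ] [-1.45439187e+01 -9.64027563e-03  9.23403839e+01]
orange {'bbox': [323.5, 13.7, 343.3, 89.7], 'conf': 0.71}
grey {'bbox': [322.4, 110.4, 342.0, 169.5], 'conf': 0.59}
```

View pics/w5.png

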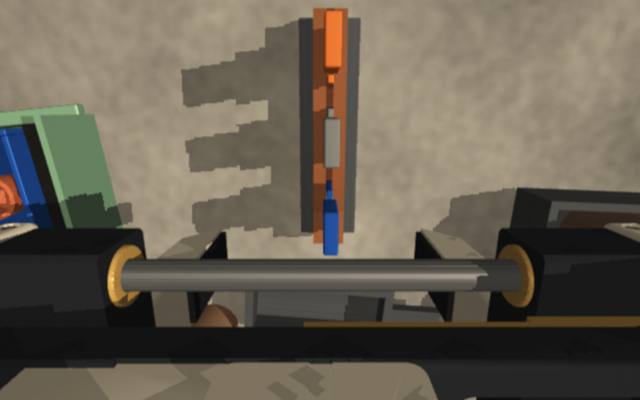

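The wrist view shows the orange tag furthest away, at cols 325–341 and rows ~10–67, with grey at rows ~118–166 and blue nearest. All three line up with the tool's x.

Run:
```python
from h import *
from bench import sensors
import pickle
d=pickle.load(open('w5.pkl','rb'));im=cv2.imread('pics/w5.png')
h=cv2.cvtColor(im,cv2.COLOR_BGR2HSV)
m=(h[:80,300:360,0]<14)&(h[:80,300:360,1]>190)&(h[:80,300:360,2]>215)
for r in range(0,80,6): 
    c=np.where(m[r])[0]; print(r,(c.min()+300,c.max()+300) if len(c) else None)
s=sensors.read_state();p=s['tool_pos'];y=np.radians(s['orientation'][2])
P=np.array([ray(d,333,10,.122),ray(d,333,66.5,.122)]);g=P.mean(0);print(P,np.linalg.norm(P[1]-P[0]),g)
e=g-p;print('tool',1e3*(e[0]*np.cos(y)+e[1]*np.sin(y)),1e3*(e[0]*np.sin(y)-e[1]*np.cos(y)))
print('grey',ray(d,332,141,.122))
```

```text
0 None
6 None
12 (np.int64(327), np.int64(341))
18 (np.int64(327), np.int64(341))
24 (np.int64(327), np.int64(341))
30 (np.int64(327), np.int64(341))
36 (np.int64(327), np.int64(341))
42 (np.int64(327), np.int64(341))
48 (np.int64(327), np.int64(340))
54 (np.int64(327), np.int64(340))
60 (np.int64(327), np.int64(340))
66 None
72 None
78 (np.int64(329), np.int64(333))
[[0.4306682  0.34483588 0.122     ]
 [0.46571716 0.34658879 0.122     ]] 0.0350927691815731 [0.44819268 0.34571234 0.122     ]
tool 113.23295647897481 7.3361925569695075
grey [0.51631564 0.34839589 0.122     ]
```

```bash
python3 -m pendant '[{"travel":[30,2.5,0],"spin":0},{"travel":[45,2.5,0],"spin":0},{"travel":[38,2.5,10],"spin":0},{"travel":[0,0,30],"spin":0},{"travel":[0,0,40],"spin":0},{"travel":[0,0,35],"spin":0},{"travel":[0,0,20],"spin":0},{"travel":[0,0,0],"spin":0}]'
python3 -m pendant '[{"travel":[0,0,0],"spin":0},{"travel":[0,0,0],"spin":0},{"travel":[0,0,0],"spin":0},{"travel":[0,0,0],"spin":0},{"travel":[0,0,0],"spin":0},{"travel":[0,0,0],"spin":0},{"travel":[0,0,0],"spin":0},{"travel":[0,0,0],"spin":0}]' 0 35
python3 -m pendant '[{"travel":[0,0,0],"spin":0},{"travel":[0,0,0],"spin":0},{"travel":[0,0,0],"spin":0}]'
```

```text
clock: 13.7
tool_pos: [0.4473, 0.3447, 0.1446]
orientation: [-179.8, -0.2, -177.4]
force: [-0.1, -0.8, 0.7]
opening: 0.997
clock: 14.5
tool_pos: [0.4483, 0.346, 0.1472]
orientation: [-180.0, -0.0, -177.4]
force: [-0.7, 0.2, 0.3]
opening: 0.355
clock: 14.8
tool_pos: [0.4483, 0.346, 0.1472]
orientation: [-180.0, -0.0, -177.4]
force: [0.3, 0.0, 0.6]
opening: 0.127
```

```bash
python3 -m pendant '[{"travel":[0,0,0],"spin":0},{"travel":[0,0,-6],"spin":0},{"travel":[0,0,-10],"spin":0},{"travel":[0,0,-15],"spin":0},{"travel":[0,0,-25],"spin":0},{"travel":[0,0,-35],"spin":0},{"travel":[0,0,-40],"spin":0},{"travel":[0,0,-30],"spin":0}]'
python3 -m pendant '[{"travel":[0,0,-10],"spin":4},{"travel":[0,0,0],"spin":8},{"travel":[0,0,0],"spin":8},{"travel":[0,0,0],"spin":8},{"travel":[0,0,0],"spin":8},{"travel":[0,0,0],"spin":8},{"travel":[0,0,0],"spin":8},{"travel":[0,0,0],"spin":8}]'
python3 -m pendant '[{"travel":[0,0,0],"spin":8},{"travel":[0,0,0],"spin":8},{"travel":[0,0,0],"spin":6},{"travel":[0,0,0],"spin":3},{"travel":[0,0,0],"spin":0},{"travel":[0,0,0],"spin":0}]'
python3 - <<'E'
from bench import sensors
import numpy as np
s=sensors.read_state();p=s['tool_pos'];y=np.radians(s['orientation'][2]);e=np.array([.661,.0337])-p[:2]
print(s['orientation'],s['joint_pos'],'tool',1e3*(e[0]*np.cos(y)+e[1]*np.sin(y)),1e3*(e[0]*np.sin(y)-e[1]*np.cos(y)))
E
```

```text
clock: 15.6
tool_pos: [0.448, 0.3467, 0.3121]
orientation: [179.9, 0.1, -177.3]
force: [0.5, 0.1, -0.1]
opening: 0.132
clock: 16.4
tool_pos: [0.4479, 0.3464, 0.3197]
orientation: [179.9, -0.0, 122.3]
force: [0.7, 0.5, -0.2]
opening: 0.126
clock: 17.0
tool_pos: [0.448, 0.3463, 0.3191]
orientation: [180.0, -0.0, 97.8]
force: [0.7, 0.4, -1.2]
opening: 0.131
[ 1.79957899e+02 -3.60874386e-02  9.77537559e+01] [-18.50623557  21.93962555 -33.67854215  94.22485662  12.94149279
  67.70967115 -47.44296109] tool -338.4629917030068 168.84525174839354
```

```bash
python3 -m pendant '[{"travel":[-24,12,0],"spin":0},{"travel":[-42,21,0],"spin":0},{"travel":[-42,21,0],"spin":0},{"travel":[-42,21,0],"spin":0},{"travel":[-42,21,0],"spin":0},{"travel":[-42,21,0],"spin":0},{"travel":[-42,21,0],"spin":0},{"travel":[-38,19,0],"spin":0}]'
python3 -m pendant '[{"travel":[-24,12,10],"spin":0},{"travel":[0,0,25],"spin":0},{"travel":[0,0,20],"spin":0},{"travel":[0,0,12],"spin":0},{"travel":[0,0,0],"spin":0},{"travel":[0,0,0],"spin":0}]'
python3 - <<'E'
from h import *
from bench import optics,sensors
s=sensors.read_state();p=s['tool_pos'];y=np.radians(s['orientation'][2]);e=np.array([.661,.0337])-p[:2]
print('tool',1e3*(e[0]*np.cos(y)+e[1]*np.sin(y)),1e3*(e[0]*np.sin(y)-e[1]*np.cos(y)),s['orientation'])
a=optics.get_image('wrist')['img'];b=optics.get_image('scene')['img']
b=cv2.resize(b[110:270,200:380],None,fx=3,fy=3,interpolation=cv2.INTER_CUBIC)[:400,:540]
b2=cv2.resize(optics.get_image('scene')['img'][110:270,230:330],None,fx=3.5,fy=3.5,interpolation=cv2.INTER_CUBIC)
cv2.imwrite('pics/w6.png',np.hstack([cv2.resize(a[:300,200:480],(448,480)),b2[:480]]))
E
```

```text
clock: 17.8
tool_pos: [0.6465, 0.0532, 0.3186]
orientation: [180.0, 0.0, 97.7]
force: [1.2, 0.0, 0.2]
opening: 0.129
clock: 18.4
tool_pos: [0.6608, 0.0338, 0.2521]
orientation: [180.0, -0.0, 97.7]
force: [0.1, -0.2, 0.1]
opening: 0.125
tool -0.14123823956922324 0.15615000733057605 [ 1.79960508e+02 -1.39647842e-02  9.76775256e+01]
```

View pics/w6.png

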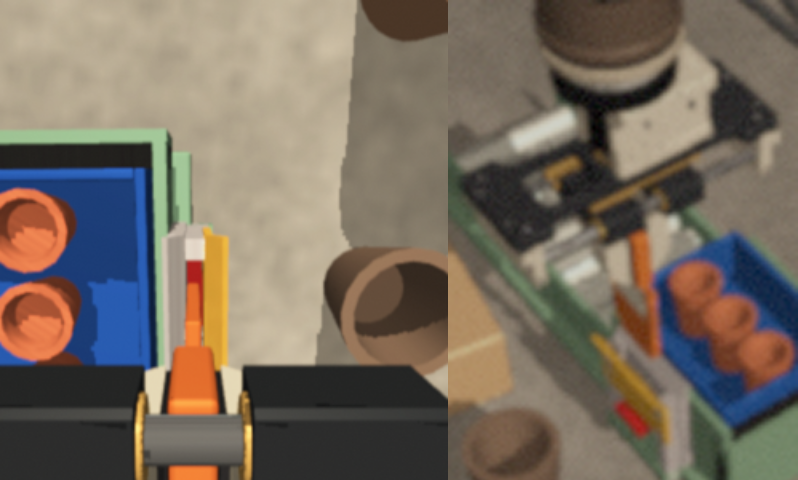

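The tag blade (col ~192) lines up with the red shoe between the shelf and the yellow lip. I'll descend in steps and check the force.

```bash
python3 -m pendant '[{"travel":[0,0,6],"spin":0},{"travel":[0,0,6],"spin":0},{"travel":[0,0,6],"spin":0},{"travel":[0,0,4],"spin":0},{"travel":[0,0,0],"spin":0}]'
python3 -m pendant '[{"travel":[0,0,5],"spin":0},{"travel":[0,0,5],"spin":0},{"travel":[0,0,5],"spin":0},{"travel":[0,0,4],"spin":0},{"travel":[0,0,0],"spin":0}]'
python3 -m pendant '[{"travel":[0,0,5],"spin":0},{"travel":[0,0,5],"spin":0},{"travel":[0,0,4],"spin":0},{"travel":[0,0,4],"spin":0},{"travel":[0,0,0],"spin":0}]'
```

```text
clock: 19.05
tool_pos: [0.6602, 0.0333, 0.2282]
orientation: [-179.9, 0.0, 97.6]
force: [-0.3, 0.8, -0.9]
opening: 0.127
clock: 19.55
tool_pos: [0.6604, 0.0334, 0.2094]
orientation: [-179.9, -0.0, 97.6]
force: [0.9, -1.0, -1.2]
opening: 0.128
clock: 20.05
tool_pos: [0.6603, 0.0334, 0.1915]
orientation: [-179.9, 0.0, 97.6]
force: [-1.4, -0.6, -0.2]
opening: 0.131
```

```bash
python3 -m pendant '[{"travel":[0,0,3],"spin":0},{"travel":[0,0,3],"spin":0},{"travel":[0,0,2],"spin":0},{"travel":[0,0,0],"spin":0}]'
python3 -m pendant '[{"travel":[0,0,2],"spin":0},{"travel":[0,0,2],"spin":0},{"travel":[0,0,2],"spin":0},{"travel":[0,0,0],"spin":0},{"travel":[0,0,0],"spin":0}]'
python3 -m pendant '[{"travel":[0,0,1],"spin":0},{"travel":[0,0,1],"spin":0},{"travel":[0,0,1],"spin":0},{"travel":[0,0,0],"spin":0},{"travel":[0,0,0],"spin":0}]'
```

```text
clock: 20.45
tool_pos: [0.6607, 0.0335, 0.1842]
orientation: [180.0, -0.0, 97.6]
force: [0.2, -0.2, 1.8]
opening: 0.128
clock: 20.95
tool_pos: [0.6608, 0.0335, 0.1784]
orientation: [180.0, 0.0, 97.6]
force: [-0.3, -0.4, 2.8]
opening: 0.133
clock: 21.45
tool_pos: [0.6608, 0.0335, 0.1753]
orientation: [180.0, 0.0, 97.6]
force: [0.1, -0.2, 4.0]
opening: 0.129
```

```bash
python3 -m pendant '[{"travel":[0,0,1],"spin":0},{"travel":[0,0,0.5],"spin":0},{"travel":[0,0,0],"spin":0}]'
python3 -m pendant '[{"travel":[0,0,0.5],"spin":0},{"travel":[0,0,0.5],"spin":0},{"travel":[0,0,0],"spin":0}]'
python3 -m pendant '[{"travel":[0,0,0.5],"spin":0},{"travel":[0,0,0.5],"spin":0},{"travel":[0,0,0],"spin":0},{"travel":[0,0,0],"spin":0}]'
```

```text
clock: 21.75
tool_pos: [0.6608, 0.0335, 0.1741]
orientation: [180.0, 0.0, 97.6]
force: [-1.0, -0.4, 6.9]
opening: 0.134
clock: 22.05
tool_pos: [0.6608, 0.0335, 0.174]
orientation: [179.9, 0.0, 97.6]
force: [-3.3, -0.8, 14.2]
opening: 0.13
clock: 22.45
tool_pos: [0.6609, 0.0336, 0.1739]
orientation: [179.9, 0.0, 97.6]
force: [-4.6, -1.0, 21.7]
opening: 0.131
```

The TCP stopped dead at z = 0.174, as predicted for the shoe fully home, and the force rose steeply to 21.7 N. I'll ease off slightly while staying on the stop, then check the shoe, crate and tags.

```bash
python3 -m pendant '[{"travel":[0,0,-0.4],"spin":0},{"travel":[0,0,0],"spin":0},{"travel":[0,0,0],"spin":0},{"travel":[0,0,0],"spin":0},{"travel":[0,0,0],"spin":0}]'
python3 - <<'E'
from h import *
from bench import optics,sensors
W=optics.get_image('wrist');b=optics.get_image('scene')['img'];t=optics.get_image('top')['img']
k=lambda im,w,h:cv2.resize(im,(w,h),interpolation=cv2.INTER_CUBIC)
cv2.imwrite('pics/f.png',np.vstack([np.hstack([k(W['img'][:240,100:420],400,300),k(b[150:270,220:360],400,300)]),k(t[110:228,160:475],800,300)]))
import pickle;pickle.dump({q:W[q] for q in W if q!='img'},open('wf.pkl','wb'))
E
```

```text
clock: 22.95
tool_pos: [0.6608, 0.0336, 0.174]
orientation: [179.9, 0.0, 97.6]
force: [-4.2, -1.2, 18.2]
opening: 0.124
```

View pics/f.png

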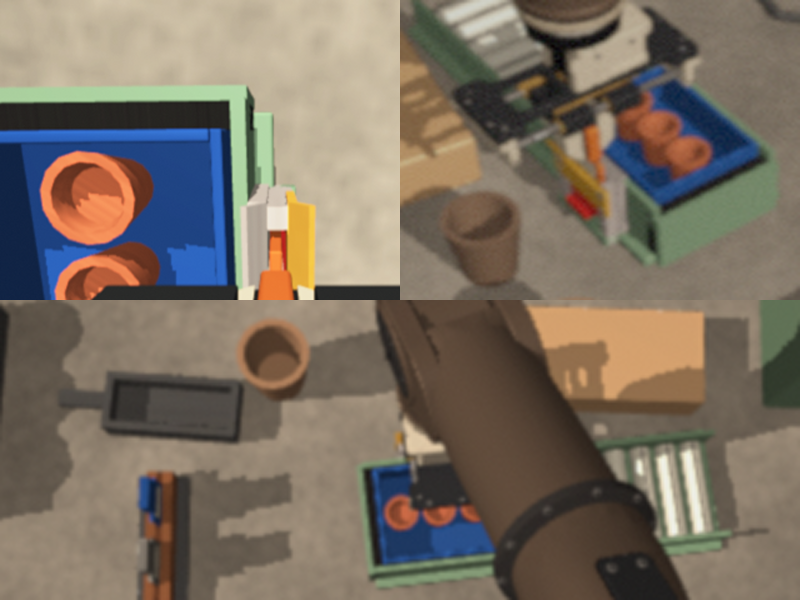

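Run:
```python
from h import *
import pickle
d=pickle.load(open('wf.pkl','rb'));M=R.from_euler('z',7.6,degrees=True).as_matrix();O=np.array([.661,.0337,0])-M@np.array([.0765,.06,0])
st=lambda u,v,z:(M.T@(ray(d,u,v,z)-O)*1e3).round(1)
c=lambda x,y:(100+x*.8,y*.8)
print('rim front',st(*c(100,130),.09),st(*c(210,130),.09))
print('wall inner top',st(*c(100,102.5),.085),'outer',st(*c(100,89),.085))
print(((M.T@(d['position']-O))*1e3).round(0))
```

```text
rim front [  6.1 128.7  90. ] [ 49.3 128.7  90. ]
wall inner top [  5.2 139.3  85. ] outer [  5.7 144.4  85. ]
[ 75. 126. 266.]
```

Run:
```python
from bench import job,sensors
s=sensors.read_state();print(s['clock'],s['tool_pos'],s['force'],s['opening'])
print(job.close_job())
```

```text
23.1 [0.66083304 0.03360162 0.17394059] [-4.02769711 -1.7119242  18.94220689] 0.13085807933548396
the job is handed in; nothing more can be done
None
```

The job is done and handed in at 23.1 s. The crate is up against the rubber stop, and the gripper is still holding the orange tag holder down on the shoe.

- **Crate:** I pushed it along the rollers with the closed fingers until it came up against the stop, where the push force rose to about 10 N with no more movement. In the last picture its front rim measured at station y ≈ 129 mm, with the stop face at 130 mm. Against the bay's end wall it is within about 1 mm of seated.
- **Tag:** I slid it upright down the channel. The force followed the spring, then rose steeply to 22 N while the tool stayed at z = 0.174 m, the height calculated for the shoe fully home. I eased off slightly, and at hand-in it was pressing with about 19 N, gripped at a commanded 35 N.
- **Other items:** The grey and blue tags are still in the stand, and everything else in the last pictures looks unmoved. The tongs and viewing glass were outside the last crops, and the arm hid part of the top view; I never moved near either of them.

No check failed. The stop face itself was hidden under the crate's rim, so the crate being seated rests on the push force and the rim measurement. There was also a sideways force of about 4 N on the tag at the end.

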